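# Close the card terminal's paper flap and point out its green key

### The job

The paper roll of one of the two card terminals has just been changed and its printer flap was left standing open, so it takes no payment: gently push that flap fully shut with the fingertips, without shoving or lifting the terminal. Then show the customer which key confirms the payment: point straight down at that terminal's green key from just above it, about a finger's breadth away and touching neither keys nor screen, stay there for two seconds and finish still pointing. Leave the other terminal and the goods on the counter as they stand.

Things in the scene. Friction and masses are not known exactly. Their poses are not given: they have to be found in the camera images.
- terminal: Card terminal whose flap stands open: grey and black, loose, 0.4 kg, 175 (x) by 71 (y) by 46 (z) mm. Origin: centre of its underside. +x runs from the keypad end, which faces the robot, to the printer end; +y is left, z up. Its top rises from 21 mm at x = -75 to 35 mm at x = +18: keypad at x = -75 to -15 mm, then the screen, then the flap. A receipt end stands up in front of the flap.
- terminal_paper_flap (a joint): Printer flap angle, rad: 0 shut, 1.4 upright. Hinge along the terminal's y at x = +86, z = 36 mm, the far end; the plate (53 long, 62 wide, 6 mm thick) reaches from the hinge towards the keypad. Opening, its free edge swings up and away from the robot; pushed down on its outer (upper, far) face it shuts. Light friction holds it anywhere (under 2 N closes it). Shut, its top is 40 mm up.
- flap_lip (a point): Middle of the flap's free edge, on its upper face; it moves with the flap. Its axes are the terminal's when the flap is shut and turn with the flap.
- green_key (a point): Centre of the top of the green key on that terminal. Red, yellow and green keys, 17 by 9 mm and 20 mm apart, form the row nearest the robot, green at its right (-y) end: x = -71.5, y = -20.5, z = 23.5 mm in the terminal's frame; axes as the terminal's.
- spare_terminal: Second card terminal of the same make and size with its flap shut, loose. Leave it alone. Origin and axes as for the other.
- carton_small: Small cream carton, loose, 41 x 50 x 82 mm high, origin under its centre. Leave it alone.
- carton_mid: Cream carton, loose, 51 x 84 x 135 mm high, origin under its centre. Leave it alone.
- praline_silver: Single silver wrapped praline, loose, 53 x 28 x 25 mm, origin under its centre. Leave it alone.

How it is judged:
By the outcome, as a careful person would: the job done as asked, in the order asked, and still so for the second after the job is handed in, with the robot touching nothing.
It also fails if it takes over 45 s, if anything falls off the work surface, if the arm or the gripper's body presses on something with over 40 N, if the wrist force passes 120 N, or if a joint passes its speed limit or range.

### The arm

A 6-joint arm with a two-finger parallel gripper is mounted at the origin on a cart in front of the work surface, level with it; the furniture and walls round the work are solid. World frame = base frame: x ahead of the robot, y to its left, z up, the work surface at z = 0. Lengths are in m, angles in rad, forces in N, time in s.
With the tool pointing down it reaches from about 0.3 to 0.775 m from the base axis. Payload 14.6 kg.
Tool frame: the origin (TCP) lies between the finger pads, 19 mm behind the fingertips; this is the grasp point; z points along the fingers, y is the line along which they close (so a half turn about z gives the same grasp; the last joint's range is limited). The gripper opens to 94 mm and grips with 3 to 60 N. Pads are 16 mm wide; open, the fingers measure 119 mm over their backs; the gripper's body (75 mm by 177 mm) begins 78 mm behind the grasp point.
Start: joints at [1.146, 0.3, 1.521, -0, 1.321, -0.067], TCP at [0.193, 0.515, 0.224] pointing down, gripper open.
Joint ranges: [-3.03, 3.03], [-0.79, 2.21], [0.23, 2.52], [-1.04, 4.18], [0, 3.07], [-2.55, 2.55]. Speed limits (rad/s): [2.22, 2.22, 2.57, 3.14, 3.14, 3.14].

### API

Orientations are given as [roll, pitch, yaw] about the fixed x, y, z axes, in that order (R = Rz(yaw) Ry(pitch) Rx(roll)).
In Python, from station import ctrl, eyes gives the robot as it stands. The module is installed in compiled form; this text tells all that it offers.
- The arm moves only by the tool crank_tcp, called after "Request:" in YAML: its name, and indented under it one key for each argument. Schema: {"type":"object","properties":{"deltas":{"type":"array","items":{"type":"array","items":{"type":"array","items":{"type":"number"},"minItems":6,"maxItems":6},"minItems":1,"maxItems":10},"minItems":1,"maxItems":1},"jaw":{"type":"number"},"clamp_n":{"type":"number"},"only":{"type":"string"},"quiet":{"type":"boolean"},"lines":{"type":"string"}},"required":["deltas"],"additionalProperties":false}. deltas is a list that holds a single list of rows (three levels of brackets), with 1 to 10 rows, each of 6 numbers: dx, dy, dz in shares of the most that a row can go, 1 being 50 mm, then a rotation vector rx, ry, rz in normalised numbers (1 is pi rad); each row shifts and turns the commanded pose from where the row before left it, along the tool's axes as they then stand; what a row does not reach is not made up. A row lasts 1/10 s, in which the tool goes at most 0.05 m and 0.15 rad, less where a joint would pass 70% of its speed; a pose out of reach is approached as far as the arm can. jaw is the finger opening in m, set as the call begins (left out keeps the last). The fingers move at their own pace and stop on an object; clamp_n is the grip in N (left out, the last holds). Time passes only in rows, so rows that do not move let the fingers close. The tool returns the time, the measured TCP pose, the force, the opening and the grip force at its end. only (a regular expression) keeps the lines of the reply that match it, lines (a string "A,B") keeps lines A to B, and quiet returns only ok. No shift or turn number may pass 1 either way. Input that does not fit is refused with a message, and nothing moves.
- ctrl.get_obs(): the state, without advancing time (a new reading comes with each control period).
- eyes.camera(name): name is "scene" or "top"; returns a dict with "pixels" (384x512x3 uint8, blue, green, red), "fx", "fy", "cx", "cy" (pixels), "extrinsics" (4x4, takes a point from camera to world coordinates). Camera axes: x right, y up, looking along -z (the intrinsics and any distortion apply to the point x, -y, -z); pixel columns grow to the right and rows downward; lengths in m; the calibration is good to about 2 mm. A picture is of the moment at which its call begins. There is no depth.
- ctrl.hand_in(): hands the job in; it is judged then, once.
The state is a dict: "time_s": time; "qpos": joint angles; "joint_vel": joint speeds; "tau": joint torques, N m; "ee_pos": TCP position; "eef_rot": TCP orientation; "force": force on the tool from outside, world axes, zero at the start; "moment": the same for the moment, N m; "grip_width": finger opening in m; "grip_force": force on a finger pad.
Only numpy, scipy, OpenCV 4.12 (cv2) and the standard library are available. Lean on these libraries where they do the work, as an engineer would, in place of code of your own. Each camera call takes 0.05 s, during which the arm holds its last target. There are 200 camera calls.

## Working session

There is one attempt and no reset: what is moved stays moved. The work goes in short steps, Python scripts to look and compute and a tool call to move; the robot and the scene stay as the last step left them, time stands still between calls to the robot, and variables do not carry over. Pictures are saved under pics/ and viewed, at most 10 in all, crops included, and the job is handed in when it is done.

```bash
mkdir -p pics; python3 - <<'E'
from station import ctrl, eyes
import cv2,numpy as np
for n in("scene","top"):
    c=eyes.camera(n); cv2.imwrite(f"pics/{n}0.png",cv2.resize(c["pixels"],(800,600),interpolation=cv2.INTER_CUBIC))
    print(n,[k for k in c],c["fx"],c["fy"],c["cx"],c["cy"],np.round(c["extrinsics"],4).tolist(),c.get("distortion"))
o=ctrl.get_obs();print(o)
E
```

```text
scene ['pixels', 'fx', 'fy', 'cx', 'cy', 'extrinsics'] 466.46850633155776 466.46850633155776 260.31728804611777 185.5120214179772 [[0.879, 0.2264, -0.4197, 0.0561], [-0.4769, 0.4113, -0.7768, -0.7896], [-0.0032, 0.8829, 0.4695, 0.585], [0.0, 0.0, 0.0, 1.0]] None
top ['pixels', 'fx', 'fy', 'cx', 'cy', 'extrinsics'] 416.11549009337705 416.11549009337705 253.31766059808723 189.76547294128562 [[0.0217, 0.9815, -0.1901, 0.2923], [-0.9993, 0.0269, 0.0249, 0.0841], [0.0295, 0.1894, 0.9815, 1.17], [0.0, 0.0, 0.0, 1.0]] None
{'time_s': 0.1, 'qpos': array([ 1.14638915e+00,  3.00390052e-01,  1.52146779e+00,  3.96052648e-06,
        1.32065172e+00, -6.65928368e-02]), 'joint_vel': array([-1.63119054e-05, -7.40405143e-04, -2.91486766e-03, -4.73632490e-04,
       -3.00810282e-04,  9.44365620e-04]), 'tau': array([ 3.21647960e-03, -5.32635355e+01, -3.53289199e+01,  7.10139703e-02,
        2.34016153e-02, -1.08331852e-05]), 'ee_pos': array([0.19254756, 0.51499822, 0.22377869]), 'eef_rot': array([-3.14067803e+00, -6.48422229e-05,  2.78377730e+00]), 'force': array([0.93496806, 0.02015767, 1.07233499]), 'moment': array([-0.02180249,  0.05623513, -0.04902447]), 'grip_force': 0.0, 'grip_width': 0.09375966363069915}
```

View pics/scene0.png

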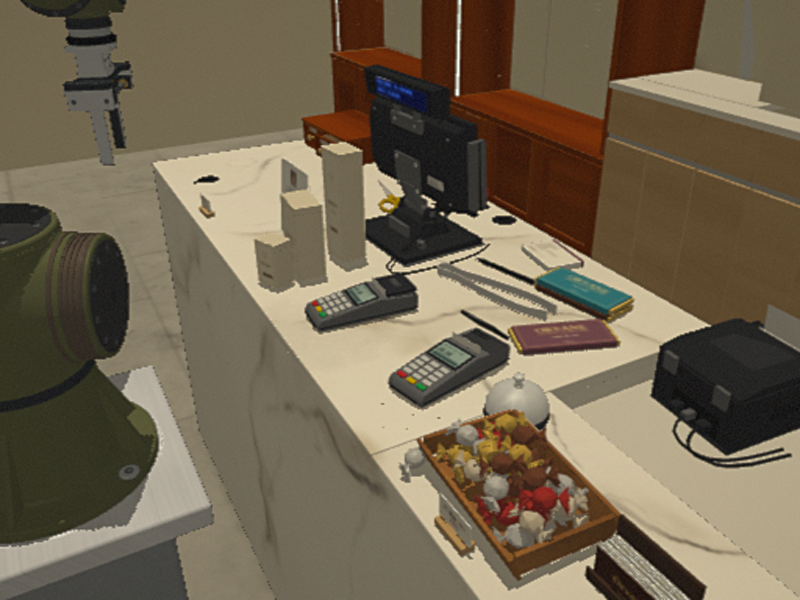

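View pics/top0.png

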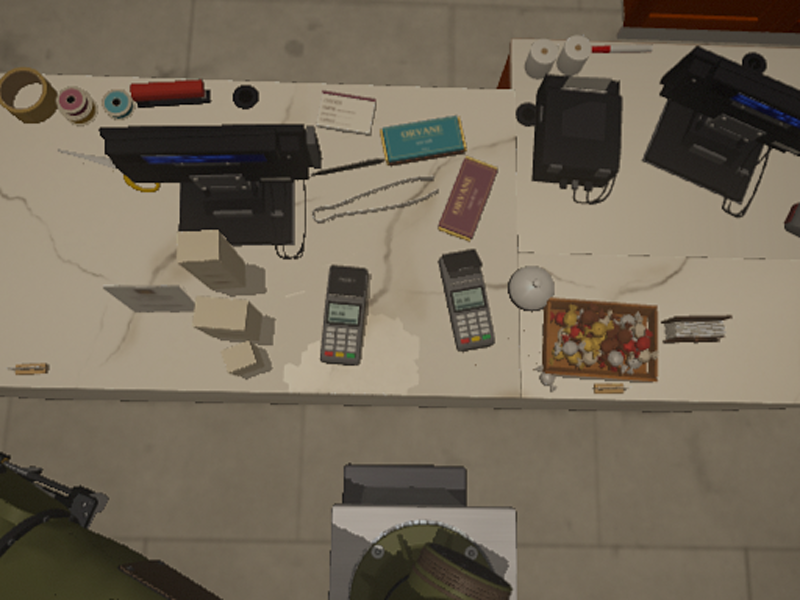

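The top view shows both terminals, one at about (345,315) and one at (467,300), with their keypads towards the robot. I can't yet tell which flap is open, so I'll zoom in.

```bash
python3 - <<'E'
from station import eyes
import cv2,numpy as np
t=eyes.camera("top")["pixels"]; s=eyes.camera("scene")["pixels"]
cv2.imwrite("pics/raw_t.png",t);cv2.imwrite("pics/raw_s.png",s)
a=cv2.resize(t[155:240,195:325],None,fx=6,fy=6,interpolation=cv2.INTER_CUBIC)  # 130x85
b=cv2.resize(s[165:265,190:330],None,fx=5.5,fy=5.5,interpolation=cv2.INTER_CUBIC)
cv2.imwrite("pics/zt.png",a);cv2.imwrite("pics/zs.png",b);print(a.shape,b.shape)
E
```

```text
(510, 780, 3) (550, 770, 3)
```

View pics/zt.png

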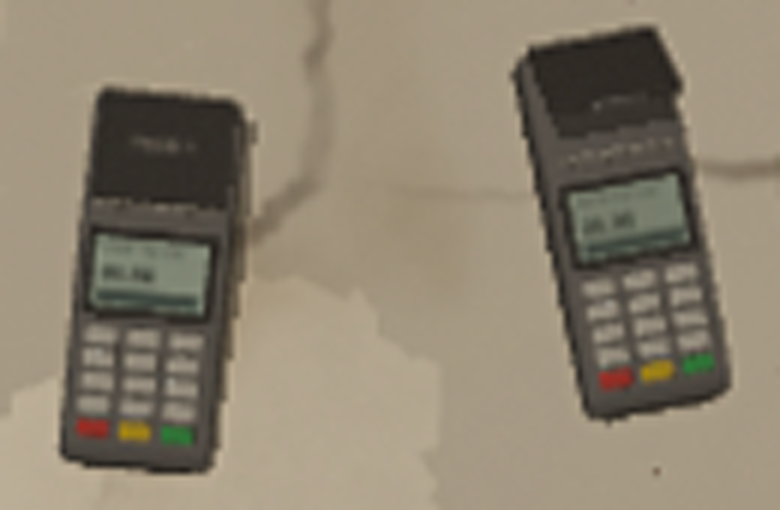

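View pics/zs.png

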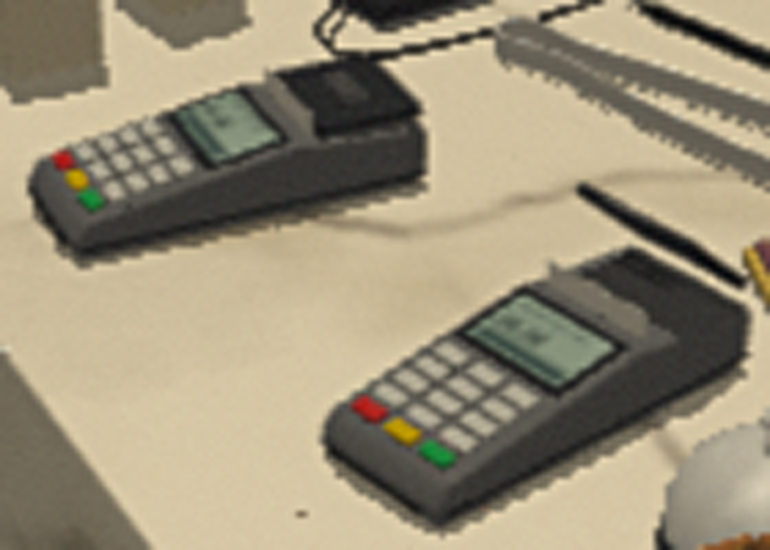

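The left terminal at zoom (160,280) shows a full-length plate. The right one at (620,220) looks foreshortened at the printer end, with a light receipt strip in front. I'll fit both poses from the coloured keys in both views and overlay flap wireframes to settle it.

```bash
cat > h.py <<'E'
import cv2,numpy as np
from station import eyes
from scipy.optimize import least_squares
def proj(c,P):
    E=np.array(c["extrinsics"]);p=(np.asarray(P,float)-E[:3,3])@E[:3,:3]
    return np.c_[c["cx"]+c["fx"]*p[:,0]/-p[:,2], c["cy"]+c["fy"]*p[:,1]/p[:,2]]
def toW(q,P): # q=x,y,yaw
    c,s=np.cos(q[2]),np.sin(q[2]);P=np.asarray(P,float)
    return np.c_[q[0]+c*P[:,0]-s*P[:,1],q[1]+s*P[:,0]+c*P[:,1],P[:,2]]
KEYS=np.array([[-.0715,.0205,.0235],[-.0715,-.0005+.0005,.0235],[-.0715,-.0205,.0235]])
def blobs(img,box):
    x0,y0,x1,y1=box;h=cv2.cvtColor(img[y0:y1,x0:x1],cv2.COLOR_BGR2HSV).astype(int);H,S,V=h[...,0],h[...,1],h[...,2]
    out=[]
    for m in (((H<8)|(H>170))&(S>130),(H>18)&(H<32)&(S>150)&(V>80),(H>45)&(H<80)&(S>110)):
        n,l,st,ce=cv2.connectedComponentsWithStats(m.astype(np.uint8)*1)
        k=1+np.argmax(st[1:,4]); w=(l==k)*S[...]
        yy,xx=np.mgrid[y0:y1,x0:x1]; out.append([(w*xx).sum()/w.sum(),(w*yy).sum()/w.sum()])
    return np.array(out)
def fit(cams,boxes):
    obs=[blobs(c["pixels"],b) for c,b in zip(cams,boxes)]
    f=lambda q:np.concatenate([(proj(c,toW(q,KEYS))-o).ravel() for c,o in zip(cams,obs)])
    r=least_squares(f,[.4,0,0]);return r.x,r.fun
def flap(a):
    L=[]
    for u,v,w in((0,1,1),(0,-1,1),(-1,-1,1),(-1,1,1)):
        dx,dz=.053*u,.004*w
        L.append([.086+dx*np.cos(a)+dz*np.sin(a),.031*v,.036-dx*np.sin(a)+dz*np.cos(a)])
    return np.array(L)
E
python3 - <<'E'
from h import *
t=eyes.camera("top");s=eyes.camera("scene")
B={'L':((200,160,245,236),(190,175,272,215)),'R':((280,160,320,236),(245,200,330,265))}
for k,b in B.items():
    q,r=fit((t,s),b);print(k,np.round(q,4),np.round(r,2))
    for nm,c,cols in(("t",t,(195,155,6)),("s",s,(190,165,5.5))):
        w,hh=(130,85) if nm=="t" else (140,100)
        x0,y0,f=cols; im=cv2.resize(c["pixels"][y0:y0+hh,x0:x0+w],None,fx=f,fy=f,interpolation=cv2.INTER_CUBIC) if k=='L' else cv2.imread(f"pics/o{nm}.png")
        base=[[x,y,0] for x,y in((-.0875,.0355),(.0875,.0355),(.0875,-.0355),(-.0875,-.0355))]
        for P,col in((base,(255,255,255)),(flap(0),(0,255,0)),(flap(.6),(255,255,0)),(flap(1.2),(255,0,255))):
            p=(proj(c,toW(q,P))-[x0,y0]+.5)*f
            cv2.polylines(im,[p.astype(np.int32)],True,col,1)
        cv2.imwrite(f"pics/o{nm}.png",im)
a=cv2.imread("pics/ot.png");b=cv2.imread("pics/os.png")
E
```

```text
L [ 0.4792  0.148  -0.0723] [-0.54  0.07  0.13  0.44  0.44  0.37  0.07 -0.54  0.26 -0.09  0.34 -0.09]
R [ 0.5116 -0.0722  0.2095] [-0.52  0.32 -0.31  0.48  0.28  0.4   0.1  -0.28  0.31 -0.08  0.56  0.18]
```

View pics/ot.png

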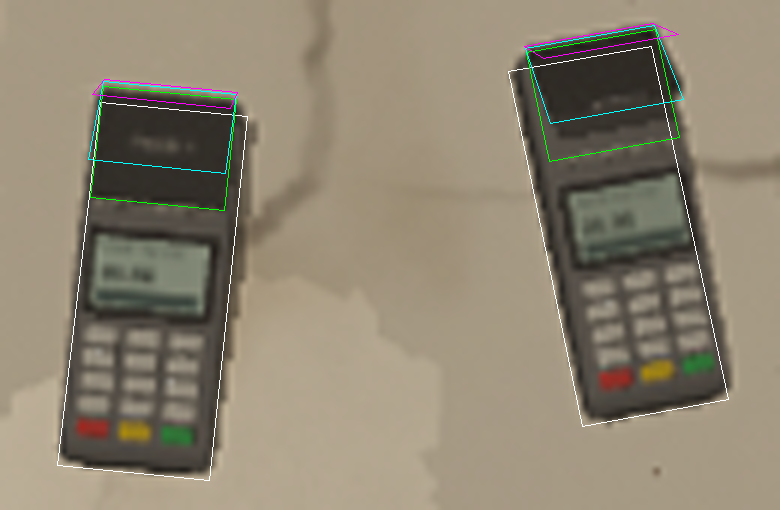

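View pics/os.png

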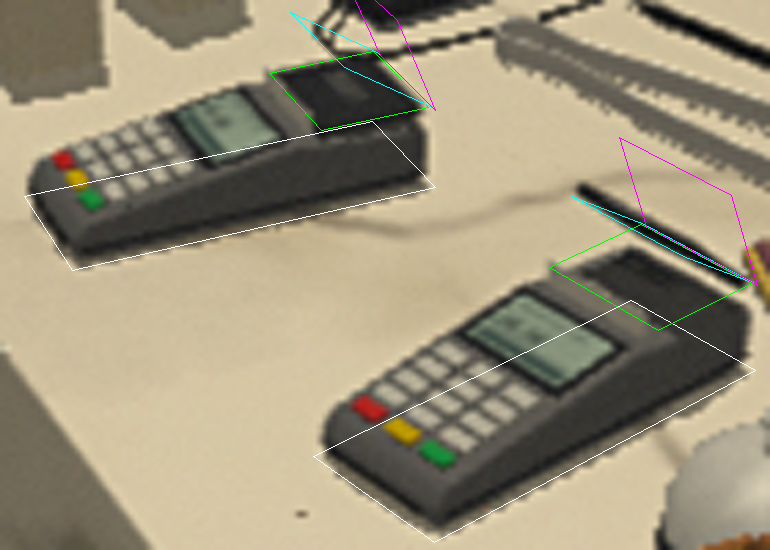

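The right terminal is the open one. Its flap shows edge-on as the dark bar at scene zoom (580,187)–(745,283), which matches the 0.6 rad wireframe. The left plate matches the shut wireframe. Pose of the right terminal: (0.5116, -0.0722), yaw 0.21. Next I raise the arm, align the yaw and close the fingers.

The manual's scale: shifts go in shares of 50 mm and turns go in shares of pi rad. Converting my numbers, -0.043 m is -0.86, -0.016 m is -0.32, -0.142 rad is -0.0452.

Request:
crank_tcp:
  deltas:
    - [[0, 0, -0.4, 0, 0, -0.0452], [0, 0, -0.4, 0, 0, -0.0452], [0, 0, -0.4, 0, 0, -0.0452], [0, 0, -0.4, 0, 0, -0.0452], [-0.32, -0.86, 0, 0, 0, 0], [-0.32, -0.86, 0, 0, 0, 0], [-0.32, -0.86, 0, 0, 0, 0], [-0.32, -0.86, 0, 0, 0, 0], [-0.32, -0.86, 0, 0, 0, 0], [-0.32, -0.86, 0, 0, 0, 0]]
  jaw: 0
  clamp_n: 5

```text
time_s: 1.3
ee_pos: [0.3409, 0.2812, 0.3044]
eef_rot: [3.141, 0.0, -2.931]
force: [0.6, 0.2, -0.1]
grip_width: 0.0172
grip_force: 0.0
```

Request:
crank_tcp:
  deltas:
    - [[-0.32, -0.86, 0, 0, 0, 0], [-0.32, -0.86, 0, 0, 0, 0], [-0.32, -0.86, 0, 0, 0, 0], [-0.32, -0.86, 0, 0, 0, 0], [-0.32, -0.86, 0, 0, 0, 0], [-0.32, -0.86, 0, 0, 0, 0], [-0.32, -0.86, 0, 0, 0, 0], [0, 0, 0, 0, 0, 0], [0, 0, 0, 0, 0, 0]]

```text
time_s: 2.2
ee_pos: [0.5127, 0.0113, 0.3038]
eef_rot: [3.141, -0.001, -2.933]
force: [-0.6, 0.5, -0.1]
grip_width: 0.0005
grip_force: 0.0
```

In the tool's units: -0.0408 m is -0.816, -0.0168 m is -0.336.

Request:
crank_tcp:
  deltas:
    - [[-0.336, -0.816, 0, 0, 0, 0], [-0.336, -0.816, 0, 0, 0, 0], [0, 0, 0.8, 0, 0, 0], [0, 0, 0.8, 0, 0, 0], [0, 0, 0.8, 0, 0, 0], [0, 0, 0.8, 0, 0, 0], [0, 0, 0.6, 0, 0, 0], [0, 0, 0, 0, 0, 0], [0, 0, 0, 0, 0, 0]]

```text
time_s: 3.1
ee_pos: [0.5628, -0.0601, 0.1155]
eef_rot: [-3.141, 0.001, -2.93]
force: [0.1, -0.6, -0.2]
grip_width: 0.0004
grip_force: 0.0
```

```bash
python3 - <<'E'
from station import ctrl
from h import *
s=eyes.camera("scene");cv2.imwrite("pics/z2.png",cv2.resize(s["pixels"][140:265,190:330],None,fx=4.5,fy=4.5,interpolation=cv2.INTER_CUBIC))
o=ctrl.get_obs();print(o["force"])
q=np.array([.5116,-.0722,.2095]);d=o["ee_pos"][:2]-q[:2];c,sn=np.cos(q[2]),np.sin(q[2]);print("local",c*d[0]+sn*d[1],-sn*d[0]+c*d[1])
E
```

```text
[-0.83184997 -0.38622957  0.36257767]
local 0.05304526431814609 0.0008442846524821072
```

View pics/z2.png

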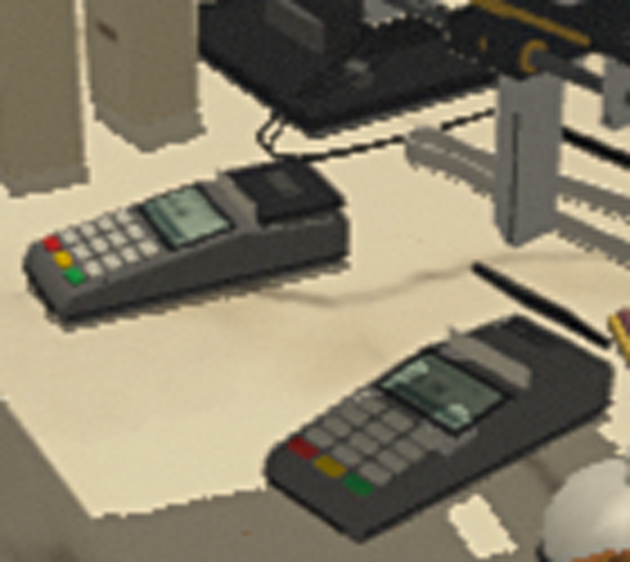

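The fingertip sits at zoom (515,243), above the flap bar (475,265)–(610,345). I'll check the predicted projections against this.

```bash
python3 - <<'E'
from h import *
s=eyes.camera("scene");t=eyes.camera("top")
q=[.5116,-.0722,.2095]
print("tip",(proj(s,[[.5628,-.0601,.0965],[.5628,-.0601,.06]])-[190,140]+.5)*4.5)
for a in(.5,.6,.7,.8): print(a,np.round((proj(s,toW(q,flap(a)))-[190,140]+.5)*4.5).tolist())
print("lipmid",(proj(s,toW(q,[flap(.6)[2:].mean(0)]))-[190,140]+.5)*4.5)
E
```

```text
tip [[524.86197775 241.58540312]
 [521.65902226 306.95276618]]
0.5 [[527.0, 296.0], [617.0, 344.0], [554.0, 332.0], [463.0, 283.0]]
0.6 [[527.0, 296.0], [618.0, 344.0], [559.0, 322.0], [468.0, 273.0]]
0.7 [[528.0, 296.0], [618.0, 344.0], [565.0, 312.0], [473.0, 264.0]]
0.8 [[528.0, 296.0], [618.0, 345.0], [571.0, 303.0], [479.0, 255.0]]
lipmid [[512.44096031 297.07646116]]
```

Projections agree: the flap is at about 0.65–0.7 rad and the fingertip is over its lip. Pushing down slowly, easing along the arc.

In the tool's units: 0.01 m is 0.2, 0.003 m is 0.06.

Request:
crank_tcp:
  deltas:
    - [[0, 0, 0.2, 0, 0, 0], [0, 0, 0.2, 0, 0, 0], [0, 0, 0.06, 0, 0, 0], [0.01, 0, 0.06, 0, 0, 0], [0.01, 0, 0.06, 0, 0, 0], [0.01, 0, 0.06, 0, 0, 0], [0.01, 0, 0.06, 0, 0, 0], [0.01, 0, 0.06, 0, 0, 0], [0.01, 0, 0.06, 0, 0, 0], [0, 0, 0, 0, 0, 0]]

```text
time_s: 4.25
ee_pos: [0.5594, -0.0615, 0.0727]
eef_rot: [3.141, -0.001, -2.931]
force: [-0.6, -0.7, -0.2]
grip_width: 0.0005
grip_force: 0.0
```

Request:
crank_tcp:
  deltas:
    - [[0.01, 0, 0.04, 0, 0, 0], [0.01, 0, 0.04, 0, 0, 0], [0.01, 0, 0.04, 0, 0, 0], [0.01, 0, 0.04, 0, 0, 0], [0.01, 0, 0.04, 0, 0, 0], [0, 0, 0.04, 0, 0, 0], [0, 0, 0.02, 0, 0, 0], [0, 0, 0, 0, 0, 0], [0, 0, 0, 0, 0, 0]]

```text
time_s: 5.15
ee_pos: [0.5572, -0.0621, 0.0603]
eef_rot: [-3.142, 0.0, -2.931]
force: [-0.2, 0.2, 0.4]
grip_width: 0.0007
grip_force: 0.0
```

In the tool's units: 0.0007 m is 0.014.

Request:
crank_tcp:
  deltas:
    - [[0, 0, 0.014, 0, 0, 0], [0, 0, 0.014, 0, 0, 0], [0, 0, 0, 0, 0, 0], [0, 0, 0, 0, 0, 0]]

```text
time_s: 5.55
ee_pos: [0.5573, -0.0621, 0.0594]
eef_rot: [-3.141, 0.0, -2.931]
force: [-2.4, 0.9, 6.7]
grip_width: 0.0007
grip_force: 3.2
```

Request:
crank_tcp:
  deltas:
    - [[0, 0, 0.008, 0, 0, 0], [0, 0, 0.008, 0, 0, 0], [0, 0, 0, 0, 0, 0], [0, 0, 0, 0, 0, 0]]

```text
time_s: 5.95
ee_pos: [0.5574, -0.0621, 0.0591]
eef_rot: [-3.141, 0.001, -2.931]
force: [-6.1, 0.1, 13.1]
grip_width: 0.0005
grip_force: 6.6
```

Firm stop at tip z = 40 mm, so the flap is shut. Lifting off and looking.

In the tool's units: -0.04 m is -0.8, -0.035 m is -0.7.

Request:
crank_tcp:
  deltas:
    - [[0, 0, -0.02, 0, 0, 0], [0, 0, -0.08, 0, 0, 0], [0, 0, -0.4, 0, 0, 0], [0, 0, -0.7, 0, 0, 0], [0, 0, -0.8, 0, 0, 0], [0, 0, -0.8, 0, 0, 0], [0, -0.8, 0, 0, 0, 0], [0, -0.8, 0, 0, 0, 0], [0, -0.8, 0, 0, 0, 0], [0, 0, 0, 0, 0, 0]]

```text
time_s: 6.95
ee_pos: [0.5823, -0.1833, 0.1977]
eef_rot: [-3.141, -0.0, -2.935]
force: [0.1, 1.2, 0.0]
grip_width: 0.0009
grip_force: 0.0
```

```bash
python3 - <<'E'
from station import ctrl
from h import *
s=eyes.camera("scene");t=eyes.camera("top")
print(ctrl.get_obs()["ee_pos"],ctrl.get_obs()["force"])
cv2.imwrite("pics/z3.png",np.vstack([cv2.resize(c["pixels"][y:y+65,245:345],(800,520))[:, :] for c,y in((s,200),)]))
cv2.imwrite("pics/z3t.png",cv2.resize(t["pixels"][150:240,195:330],(800,533)))
for n,b in (('Rs',((245,200,330,265))),):
    o=blobs(s["pixels"],b);print(o-proj(s,toW([.5116,-.0722,.2095],KEYS)))
E
```

```text
[ 0.58200532 -0.17981695  0.19769435] [0.36109297 0.7583155  0.43462953]
[[-0.10418616  0.27689365]
 [-0.37076283  0.10891885]
 [-0.54933393 -0.17662308]]
```

View pics/z3.png

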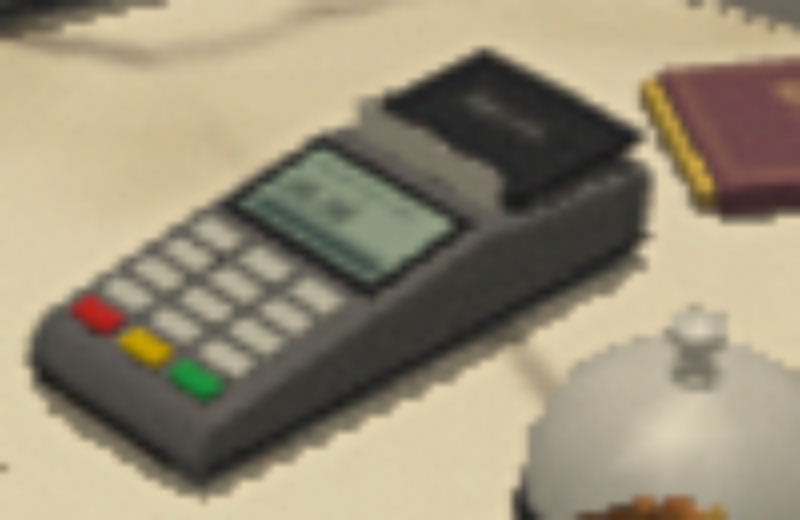

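The flap lies flat at (515,125), the receipt is in front of it, and the keys are within 0.6 px of before, so the terminal hasn't moved. Next I go above the green key at about (0.446, -0.107).

In the tool's units: 0.03 m is 0.6, 0.0295 m is 0.59.

Request:
crank_tcp:
  deltas:
    - [[0.59, 0.498, 0, 0, 0, 0], [0.59, 0.498, 0, 0, 0, 0], [0.59, 0.498, 0, 0, 0, 0], [0.59, 0.498, 0, 0, 0, 0], [0, 0, 0.6, 0, 0, 0], [0, 0, 0.6, 0, 0, 0], [0, 0, 0.6, 0, 0, 0], [0, 0, 0.3, 0, 0, 0], [0, 0, 0, 0, 0, 0], [0, 0, 0, 0, 0, 0]]

```text
time_s: 8.05
ee_pos: [0.4462, -0.106, 0.0937]
eef_rot: [-3.141, 0.0, -2.93]
force: [0.6, -0.7, 1.0]
grip_width: 0.0005
grip_force: 0.0
```

```bash
python3 - <<'E'
from station import ctrl
from h import *
s=eyes.camera("scene");q=[.5116,-.0722,.2095]
g=toW(q,KEYS)[2];o=ctrl.get_obs();d=g-o["ee_pos"];y=o["eef_rot"][2]
print(o["ee_pos"],o["eef_rot"],"tool dx,dy",d[0]*np.cos(y)+d[1]*np.sin(y),d[0]*np.sin(y)-d[1]*np.cos(y),"tip above key",-d[2]-.019)
for a in(0,.05,.1):print(a,np.round((proj(s,toW(q,flap(a)))-[245,200]+.5)*8).tolist())
E
```

```text
[ 0.44647941 -0.10626701  0.09412095] [-3.14090306e+00  1.23364452e-03 -2.93056998e+00] tool dx,dy 0.0007194182603335083 -0.0007199579885491272 tip above key 0.051620951112836364
0 [[492.0, 47.0], [653.0, 133.0], [518.0, 201.0], [359.0, 109.0]]
0.05 [[493.0, 46.0], [653.0, 132.0], [520.0, 192.0], [360.0, 101.0]]
0.1 [[493.0, 46.0], [654.0, 132.0], [521.0, 183.0], [361.0, 92.0]]
```

The flap corners match the angle-0 wireframe. Descending to about 15 mm above the key, then dwelling.

In the tool's units: 0.015 m is 0.3, 0.012 m is 0.24.

Request:
crank_tcp:
  deltas:
    - [[0.014, -0.014, 0.3, 0, 0, 0], [0, 0, 0.24, 0, 0, 0], [0, 0, 0.14, 0, 0, 0], [0, 0, 0.05, 0, 0, 0], [0, 0, 0, 0, 0, 0], [0, 0, 0, 0, 0, 0], [0, 0, 0, 0, 0, 0], [0, 0, 0, 0, 0, 0], [0, 0, 0, 0, 0, 0], [0, 0, 0, 0, 0, 0]]

```text
time_s: 9.1
ee_pos: [0.4455, -0.1075, 0.0566]
eef_rot: [-3.141, 0.0, -2.931]
force: [0.0, 0.4, -0.2]
grip_width: 0.0008
grip_force: 0.0
```

Request:
crank_tcp:
  deltas:
    - [[0, 0, 0, 0, 0, 0], [0, 0, 0, 0, 0, 0], [0, 0, 0, 0, 0, 0], [0, 0, 0, 0, 0, 0], [0, 0, 0, 0, 0, 0], [0, 0, 0, 0, 0, 0], [0, 0, 0, 0, 0, 0], [0, 0, 0, 0, 0, 0], [0, 0, 0, 0, 0, 0], [0, 0, 0, 0, 0, 0]]

```text
time_s: 10.1
ee_pos: [0.4455, -0.1075, 0.0565]
eef_rot: [-3.142, -0.0, -2.931]
force: [-0.3, 0.2, -0.5]
grip_width: 0.0005
grip_force: 0.0
```

Request:
crank_tcp:
  deltas:
    - [[0, 0, 0, 0, 0, 0], [0, 0, 0, 0, 0, 0], [0, 0, 0, 0, 0, 0], [0, 0, 0, 0, 0, 0], [0, 0, 0, 0, 0, 0], [0, 0, 0, 0, 0, 0], [0, 0, 0, 0, 0, 0], [0, 0, 0, 0, 0, 0], [0, 0, 0, 0, 0, 0], [0, 0, 0, 0, 0, 0]]

```text
time_s: 11.1
ee_pos: [0.4455, -0.1075, 0.0566]
eef_rot: [-3.142, -0.0, -2.931]
force: [-0.2, 0.1, -0.2]
grip_width: 0.0006
grip_force: 0.0
```

```bash
python3 - <<'E'
from h import *
s=eyes.camera("scene");cv2.imwrite("pics/z4.png",cv2.resize(s["pixels"][165:265,195:345],(780,520)))
E
```

```text
(no output)
```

View pics/z4.png

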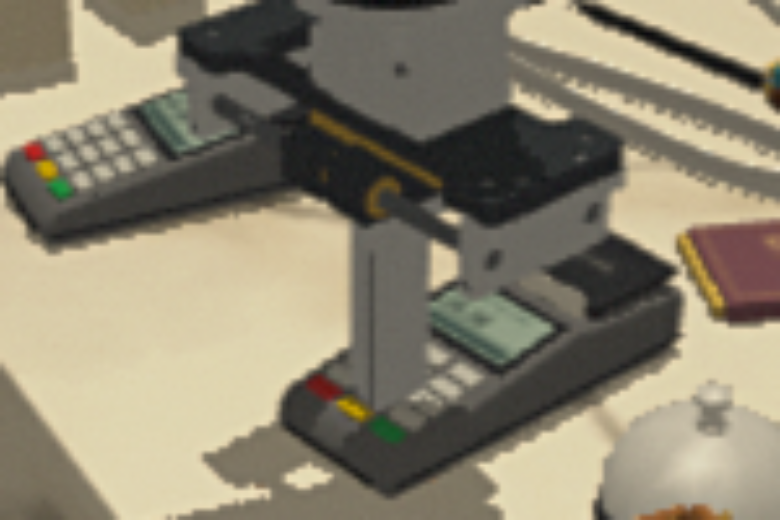

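The fingertip at (390,405) hangs straight above the green key at (388,430), clear of the keys, and the flap is still shut. I'll hold briefly longer and hand in.

Request:
crank_tcp:
  deltas:
    - [[0, 0, 0, 0, 0, 0], [0, 0, 0, 0, 0, 0], [0, 0, 0, 0, 0, 0], [0, 0, 0, 0, 0, 0], [0, 0, 0, 0, 0, 0]]

```text
time_s: 11.65
ee_pos: [0.4455, -0.1075, 0.0566]
eef_rot: [-3.142, -0.0, -2.931]
force: [-0.5, -0.5, 0.1]
grip_width: 0.0005
grip_force: 0.0
```

```bash
python3 -c "
from station import ctrl
print(ctrl.hand_in())"
```

```text
the job is handed in; nothing more can be done
None
```

I pushed the right-hand terminal's flap fully shut (about 13 N at the end, terminal not moved), then pointed straight down from about 14 mm above its green key for over two seconds, and handed the job in at 11.65 s still pointing.

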